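Drip the rinsed eggs over the drain pan

TASK

The rinsed eggs have to drip off over the drain pan: first set the red-handled ball valve on the pan's outlet to half open (45 degrees). Then lift the wire basket by its black grip, carry it level over the packed meals without disturbing anything on the table, and hold it about 20 mm above the pan's rim, centred over the pan with its long sides along the pan's long sides, all three eggs still in it and the basket never touching the pan. Finish while still holding it there, motionless: do not set it down or let go.

Things in the scene. Friction and masses are not known exactly. Their poses are not given: they have to be found in the camera images.
- station: drain station: stainless gastronorm pan, flange 325 x 176 mm, opening 299 x 150 mm, on a four-legged frame fixed to the bench. Origin on the bench under the pan's centre; x along the pan's long side, z up. Rim 150 mm above the bench. From the middle of its -y long side a pipe (axis 100 mm up) leads to a brass ball valve and a down-turned spout. Turned by up to 15 degrees either way
- catch_pan: small steel catch pan under the spout, 176 x 108 mm, 64 mm high, part of the drain station, 194 mm from the station's origin towards its -y; origin under its centre
- pan_mouth (a point): centre of the drain pan's opening, at rim height (150 mm above the bench)
- drain_lever (a joint): ball valve lever, rad: 0 = closed (lever along the pan, pointing to the station's -x), grows counter-clockwise seen from above, 0.785 = half open (45 degrees), 1.571 = fully open (lever in line with the pipe, pointing away from the pan). Starts closed or opened a little (up to 0.3). It turns stiffly (about 0.25 N m) about a vertical stem and stays where it is left
- lever_grip (a point): middle of the lever's red plastic sleeve (64 mm long, 20 mm wide, 11 mm tall), 73 mm from the stem's axis, 148 mm above the bench; beneath the sleeve the nearest part is the spout's elbow, whose top is 111 mm above the bench
- lever_stem (a point): the lever's axis of turning, at lever height (148 mm); 142 mm from the pan's centre and 54 mm from the pan's flange
- basket: loose steel wire basket, 170 x 100 mm and 65 mm high, with a fixed bail handle lengthwise over it; about 0.4 kg and three eggs. Origin at the centre of its underside, x axis along its long side, z up. It stands in the aluminium tray, its underside 3 mm above the bench
- basket_grip (a point): middle of the basket's black grip: a bar 90 mm long (along the basket's x), 18 mm wide and 18 mm tall, its centre 130 mm above the basket's underside; free on both sides and above
- tray: shallow aluminium tray, 260 x 190 mm, lip 16 mm high, fixed, in which the basket stands at the start; origin under its centre, x along its long side
- egg0: brown egg, 57 x 44 mm, lying loose in the basket; origin at its centre
- egg1: pale egg like egg0, in the middle of the basket
- egg2: dark brown egg like egg0
- meal_low: packed meal: cream tub 176 x 126 mm, 51 mm high, loose, 0.4 kg; origin at the centre of its underside, x along its long side; it stands with meal_top on it (together 102 mm high) between the basket and the drain station
- meal_top: packed meal, the same kind, lying on meal_low
- meal_far: packed meal, the same kind (51 mm high), alone, in the same row as the stack, nearer to or farther from the robot
- soap_bottle: pink bottle, 64 mm across, 170 mm tall, towards the far side of the table; origin at its foot
- shaker: steel salt shaker, 54 mm across, 90 mm tall, beyond the basket and the row of meals; origin at its foot

How it is judged:
On the way:
1. the valve is set to half open (45 degrees, within 9 degrees) and let go before the basket is moved (value of joint drain_lever between 0.628 and 0.942 rad and velocity of joint drain_lever between -0.05 and 0.05 rad/s and contact force between the fingers and station below 0.3 N and distance of basket from where it was at the start of the episode below 0.03 m), for 0.2 s.
At the end, for the whole second after the job is handed in: valve 45 degrees open (within 9); basket held still in the fingers by its black grip (TCP within 60 mm of it), clear of the station, underside 6 to 40 mm above the rim, centred within 18 mm, long sides parallel and level within 0.12 rad; three eggs in it (value of joint drain_lever between 0.628 and 0.942 rad and z of basket in the frame of pan_mouth between 0.006 and 0.04 m and horizontal distance between basket and pan_mouth below 0.018 m and angle between the x axis of basket and the x axis of station, either way round below 0.12 rad and angle between basket's own z axis and vertical below 0.12 rad and contact force between basket and the fingers above 2 N and distance between the grasp point and basket_grip below 0.06 m and contact force between basket and station below 0.1 N and linear speed of basket below 0.02 m/s and distance between each of egg0, egg1, egg2 and basket below 0.095 m and z of each of egg0, egg1, egg2 in the frame of basket above 0.01 m); the arm keeps its last pose, push and grip.
It fails at once if the basket is tipped by more than 20 degrees (angle between basket's own z axis and vertical above 0.35 rad).
It fails at once if the basket touches the drain station (contact force between basket and station above 1 N).
It fails at once if a bystander (packed meal, soap bottle, shaker) is shifted by more than 20 mm (distance of any of meal_low, meal_top, meal_far, soap_bottle, shaker from where it was at the start of the episode above 0.02 m).
It also fails if it takes over 64 s, if anything falls off the work surface, if the arm or the gripper's body presses on something with over 40 N, if the wrist force passes 120 N, or if a joint passes its speed limit or range.

ROBOT

A 6-joint arm with a two-finger parallel gripper is mounted at the origin on the work surface. World frame = base frame: x ahead of the robot, y to its left, z up, the work surface at z = 0. Lengths are in m, angles in rad, forces in N, time in s.
With the tool pointing down it reaches from about 0.425 to 0.95 m from the base axis. Payload 3.5 kg.
Tool frame: the origin (TCP) lies between the finger pads, 19 mm behind the fingertips; this is the grasp point; z points along the fingers, y is the line along which they close (so a half turn about z gives the same grasp; the last joint's range is limited). The gripper opens to 85 mm and grips with 20 to 120 N. Pads are 22 mm wide; open, the fingers measure 114 mm over their backs; the gripper's body (76 mm by 85 mm) begins 54 mm behind the grasp point. The pads swing forward as they close: fully open they stand 13 mm farther back than shut.
Start: joints at [0.997, 0.286, 1.577, -0, 1.279, -0.15], TCP at [0.278, 0.615, 0.25] pointing down, gripper open.
Joint ranges: [-2.77, 2.77], [-0.9, 2.22], [0.21, 2.48], [-1.53, 4.67], [0.24, 2.81], [-2.84, 2.84]. Speed limits (rad/s): [2.79, 2.79, 3.14, 3.14, 3.14, 3.14].

INTERFACE

Orientations are given as a unit quaternion [x, y, z, w].
In Python, from plant import ctrl gives the robot as it stands. The module is installed in compiled form; this text tells all that it offers.
- The arm moves only by the tool send_rows, never from a script. Its argument "rows" is text: rows parted by semicolons, each of 7 numbers parted by spaces: the turn, a rotation vector about the tool's x, y, z in parts of the range, where 1.0 means 2 rad, then the shift along the tool's x, y, z in fractions of the full range, 1 being 500 mm, then the opening, from -1 (shut) to 1 (fully open). A call has 1 to 8 rows; each row is the pose to reach, as a shift and turn from the pose commanded when the call began, along the tool's axes at that moment; what a row does not reach only later rows make up. A row lasts 1/8 s, in which the tool goes at most 62.5 mm and 10.7 degrees, less where a joint would pass 70% of its speed; a pose out of reach is approached as far as the arm can. A call with a gripper value outside its range is refused whole. The fingers move at their own pace and stop on an object; "grip_force" is the grip in N (left out, the last holds). Time passes only in rows, so rows that repeat a pose let the fingers close. It gives the time, the measured TCP pose, the force, the opening and the grip force at its end, in the units of the state.
- ctrl.get_state(): the state, without advancing time (a new reading comes with each control period).
- ctrl.read_camera(name): name is "side" or "top" or "wrist"; returns a dict with "color" (400x640x3 uint8, red, green, blue), "fx", "fy", "cx", "cy" (pixels), "extrinsics" (4x4, takes a point from world to camera coordinates). Camera axes: x right, y down, z forward; pixel columns grow to the right and rows downward; lengths in m; the calibration is good to about 2 mm. The wrist camera is an equidistant fisheye: a pixel r from the principal point sees the ray r / f radians off the axis. A picture is of the moment at which its call begins. There is no depth.
- ctrl.sign_off(): hands the job in; it is judged then, once.
Trained networks look in a picture, given as the dict that the camera call returned (one of the last four; its "shot" number tells which), for a name from the list of things; names that differ only in an ending like _2 or _b are one class to them, and where a whole thing is asked for, a point or a joint stands for the part that bears it (a point fixed in the world has none). Each returns a list of dicts, best first, with "p" (0 to 1); they miss things now and then, are a little off and sometimes report something else, mostly with a low value. They report only what shows in the picture. A call takes as long as a camera call.
- ctrl.look_for(picture, target): "position" ([x, y, z] in m, in the coordinates of the camera as it stood for that picture, good to about 4 mm: the middle of the surface that is visible of it).
The state is a dict: "time": time; "qpos": joint angles; "dq": joint speeds; "joint_efforts": joint torques, N m; "eef_pos": TCP position; "tcp_rot": TCP orientation; "contact_force": force on the tool from outside, world axes, zero at the start; "wrist_torque": the same for the moment, N m; "opening": opening from 0.0 (shut) to 1.0 (fully open); "finger_force": force on a finger pad.
Only numpy, scipy, OpenCV 4.12 (cv2) and the standard library are available. Lean on these libraries where they do the work, as an engineer would, in place of code of your own. Each camera call takes 0.05 s, during which the arm holds its last target. There are 200 camera calls.

## Working session

There is one attempt and no reset: what is moved stays moved. The work goes in short steps, Python scripts to look and compute and a tool call to move; the robot and the scene stay as the last step left them, time stands still between calls to the robot, and variables do not carry over. Pictures are saved under pics/ and viewed, at most 10 in all, crops included, and the job is handed in when it is done.

Besides the shell and the picture viewer there is one more tool, called after ">>>" in YAML: its name, and indented under it one key for each argument. send_rows: Moves the arm, as the interface text tells. Its arguments: {"type":"object","properties":{"rows":{"type":"string"},"grip_force":{"type":"number"}},"required":["rows"]}

```bash
mkdir -p pics; cat > h.py <<'E'
import numpy as np, cv2
from plant import ctrl
from scipy.spatial.transform import Rotation as R
def w(pic,p):
    E=np.array(pic["extrinsics"]); return E[:3,:3].T@(np.array(p)-E[:3,3])
def save(pic,n): cv2.imwrite("pics/"+n,cv2.cvtColor(pic["color"],cv2.COLOR_RGB2BGR))
def onz(pic,u,v,z):
    E=np.array(pic["extrinsics"]); d=E[:3,:3].T@np.array([(u-pic["cx"])/pic["fx"],(v-pic["cy"])/pic["fy"],1]); c=-E[:3,:3].T@E[:3,3]
    return c+d*(z-c[2])/d[2]
def pix(pic,P):
    E=np.array(pic["extrinsics"]); c=E[:3,:3]@np.array(P)+E[:3,3]
    return pic["fx"]*c[0]/c[2]+pic["cx"],pic["fy"]*c[1]/c[2]+pic["cy"]
def rel(target,Rt):
    s=ctrl.get_state(); r=R.from_quat(s["tcp_rot"])
    print("shift mm",(r.inv().apply(np.array(target)-s["eef_pos"])*1000).round(1),"turn deg",(r.inv()*Rt).as_rotvec(degrees=True).round(1))
E
python3 - <<'E'
from h import *
np.set_printoptions(precision=4,suppress=True)
for n in ("top","side"):
    p=ctrl.read_camera(n); save(p,n+"1.png"); print(n,"cam",w(p,[0,0,0]))
    for t in ["station","catch_pan","lever_grip","lever_stem","basket","basket_grip","tray","meal_low","meal_top","meal_far","soap_bottle","shaker"]:
        print(t,[(w(p,d["position"]).round(3),round(d["p"],2)) for d in ctrl.look_for(p,t)[:2]])
s=ctrl.get_state();print(s["time"],s["eef_pos"],R.from_quat(s["tcp_rot"]).as_matrix(),s["opening"])
E
```

```text
top cam [ 0.5383 -0.0195  1.0861]
station [(array([0.505, 0.28 , 0.085]), 0.73)]
catch_pan [(array([0.483, 0.107, 0.005]), 0.87)]
lever_grip [(array([0.446, 0.168, 0.157]), 0.94)]
lever_stem [(array([0.449, 0.164, 0.156]), 0.82)]
basket [(array([ 0.558, -0.343,  0.065]), 0.75)]
basket_grip [(array([ 0.559, -0.348,  0.07 ]), 0.74)]
tray [(array([ 0.516, -0.331,  0.006]), 0.98), (array([ 0.558, -0.345,  0.066]), 0.55)]
meal_low [(array([ 0.609, -0.039,  0.047]), 0.56)]
meal_top [(array([ 0.692, -0.093,  0.099]), 0.74)]
meal_far [(array([ 0.461, -0.091,  0.05 ]), 0.63), (array([ 0.694, -0.094,  0.099]), 0.38)]
soap_bottle [(array([0.751, 0.094, 0.116]), 0.68)]
shaker [(array([ 0.763, -0.197,  0.083]), 0.76), (array([0.752, 0.091, 0.115]), 0.57)]
side cam [ 0.2888 -0.7055  0.6652]
station [(array([0.499, 0.211, 0.103]), 0.83)]
catch_pan [(array([0.481, 0.084, 0.034]), 0.68), (array([0.447, 0.159, 0.148]), 0.33)]
lever_grip [(array([0.44 , 0.162, 0.154]), 0.62)]
lever_stem [(array([0.442, 0.162, 0.146]), 0.89), (array([ 0.459, -0.115,  0.045]), 0.24)]
basket [(array([ 0.551, -0.363,  0.05 ]), 0.96)]
basket_grip [(array([ 0.552, -0.363,  0.055]), 0.79)]
tray [(array([ 0.513, -0.349, -0.001]), 0.97)]
meal_low [(array([ 0.661, -0.144,  0.037]), 0.94), (array([0.446, 0.159, 0.149]), 0.64)]
meal_top [(array([ 0.685, -0.113,  0.102]), 0.88)]
meal_far [(array([ 0.462, -0.113,  0.045]), 0.91), (array([ 0.683, -0.114,  0.101]), 0.74)]
soap_bottle [(array([0.751, 0.08 , 0.086]), 0.67)]
shaker [(array([ 0.757, -0.213,  0.058]), 0.56), (array([0.752, 0.08 , 0.084]), 0.48)]
1.3 [0.2776 0.6153 0.25  ] [[-0.9115  0.4112 -0.    ]
 [ 0.4112  0.9115  0.    ]
 [ 0.      0.     -1.    ]] 1.0007243600713356
```

View pics/top1.png

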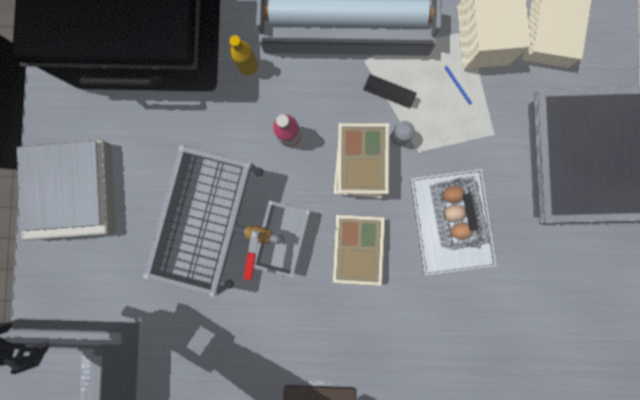

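View pics/side1.png

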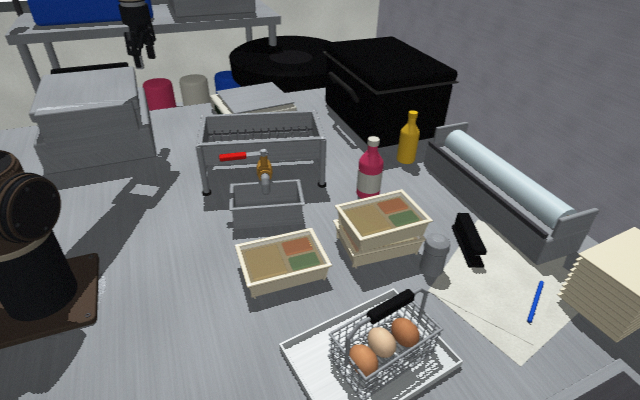

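The top view shows the pan flange with corners around (181,149), (249,165), (215,293) and (148,276), the red lever at (249,265), and the black grip at about (473,216). The side view shows the grip at about (391,306). I'll refine these with crops.

```bash
python3 - <<'E'
from h import *
np.set_printoptions(precision=4,suppress=True)
t=ctrl.read_camera("top"); s=ctrl.read_camera("side")
c=t["color"].astype(int)
red=((c[...,0]>150)&(c[...,1]<70)&(c[...,2]<70)); red[:,:225]=0; red[:,275:]=0; red[:240]=0; red[300:]=0
ys,xs=np.nonzero(red); m=np.array([xs.mean(),ys.mean()]); u,S,V=np.linalg.svd(np.c_[xs,ys]-m,full_matrices=False)
print("red top",m,len(xs),onz(t,*m,.1535)); d=V[0]; a=onz(t,*(m-15*d),.1535);b=onz(t,*(m+15*d),.1535); print("dir deg",np.degrees(np.arctan2(*(b-a)[[1,0]])))
for uv in [(181,149),(249,165),(215,293),(148,276)]: print(onz(t,*uv,.15))
# grip
dk=(c.max(2)<40); dk[:,:440]=0; dk[:,500:]=0; dk[:175]=0; dk[260:]=0
n,l,st,ce=cv2.connectedComponentsWithStats(dk.astype(np.uint8)); print(st[1:],ce[1:])
k=1+st[1:,4].argmax(); ys,xs=np.nonzero(l==k); m=ce[k]; V=np.linalg.svd(np.c_[xs,ys]-m,full_matrices=False)[2]; d=V[0]
print("grip top",onz(t,*m,.142)); a=onz(t,*(m-15*d),.142);b=onz(t,*(m+15*d),.142); print("dir",np.degrees(np.arctan2(*(b-a)[[1,0]])))
# side grip
c2=s["color"].astype(int); dk=(c2.max(2)<45); dk[:,:350]=0; dk[:,430:]=0; dk[:280]=0; dk[335:]=0
n,l,st,ce=cv2.connectedComponentsWithStats(dk.astype(np.uint8)); k=1+st[1:,4].argmax(); print("side",st[k],ce[k],onz(s,*ce[k],.135))
f=lambda p,x0,x1,y0,y1,k:cv2.resize(p["color"][y0:y1,x0:x1],None,fx=k,fy=k,interpolation=cv2.INTER_CUBIC)
A=f(t,140,310,140,300,3.5);cv2.imwrite("pics/c1.png",A[...,::-1])
B=f(t,405,505,160,280,4.5);cv2.imwrite("pics/c2.png",B[...,::-1])
E
```

```text
red top [248.8482 266.1832] 191 [0.4252 0.1691 0.1535]
dir deg 172.57959490407256
[0.6981 0.3408 0.15  ]
[0.663  0.1769 0.15  ]
[0.3605 0.2474 0.15  ]
[0.3959 0.4072 0.15  ]
[] []Traceback (most recent call last):
  File "<stdin>", line 12, in <module>
ValueError: attempt to get argmax of an empty sequence
```

```bash
python3 - <<'E'
from h import *
np.set_printoptions(precision=4,suppress=True)
t=ctrl.read_camera("top"); s=ctrl.read_camera("side")
for p,n,T,box,z in ((t,"top",60,(460,485,185,250),.142),(s,"side",50,(355,425,285,330),.135)):
    x0,x1,y0,y1=box; c=p["color"][y0:y1,x0:x1].max(2)
    l,st,ce=cv2.connectedComponentsWithStats((c<T).astype(np.uint8))[1:4]; k=1+st[1:,4].argmax()
    ys,xs=np.nonzero(l==k); q=np.c_[xs+x0,ys+y0]; m=q.mean(0); d=np.linalg.svd(q-m,full_matrices=False)[2][0]
    a=onz(p,*(m-15*d),z);b=onz(p,*(m+15*d),z); e=(q-m)@d
    print(n,st[k],m,onz(p,*m,z),np.degrees(np.arctan2(*(b-a)[[1,0]])),"len",np.linalg.norm(onz(p,*(m+d*e.max()),z)-onz(p,*(m+d*e.min()),z)))
f=lambda p,x0,x1,y0,y1,k:cv2.resize(p["color"][y0:y1,x0:x1],None,fx=k,fy=k,interpolation=cv2.INTER_CUBIC)
cv2.imwrite("pics/c1.png",f(t,140,310,140,300,3.5)[...,::-1]); cv2.imwrite("pics/c2.png",f(t,405,505,160,280,4.5)[...,::-1])
E
```

```text
top [ 4 12  2  2  2] [464.5 197.5] [ 0.5972 -0.3334  0.142 ] 136.03858845390988 len 0.0033474639877791395
side [ 12   4  48  35 644] [390.309  305.9193] [ 0.5653 -0.3508  0.135 ] -167.88591410345273 len 0.09499393927082618
```

View pics/c1.png

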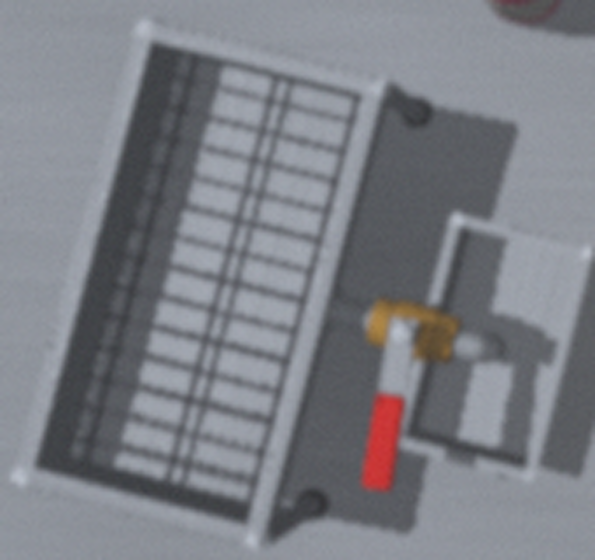

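View pics/c2.png

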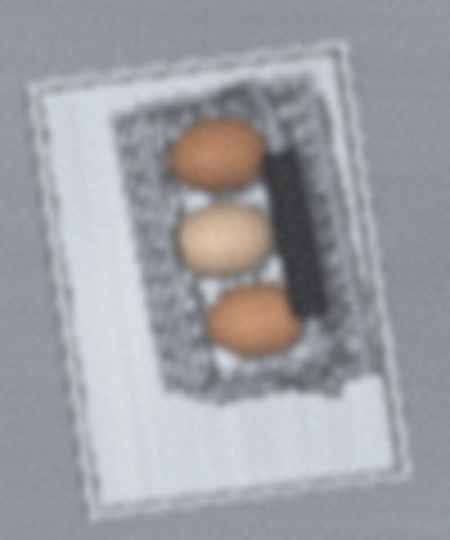

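The crops show the flange corners at crop (143,22), (387,86), (257,543), (15,480), and the grip bar centred at crop (295,234), running along (29,164).

```bash
python3 - <<'E'
from h import *
np.set_printoptions(precision=4,suppress=True)
t=ctrl.read_camera("top")
P=[onz(t,140+(x+.5)/3.5-.5,140+(y+.5)/3.5-.5,.15) for x,y in((143,22),(387,86),(257,543),(15,480))]
P=np.array(P); print(P, P.mean(0)); a=P[1]-P[2];b=P[0]-P[3]; print([np.linalg.norm(v) for v in(a,b,P[0]-P[1],P[2]-P[3])],[np.degrees(np.arctan2(v[1],v[0])) for v in(a,b)])
C=P.mean(0); y=np.radians(np.mean([np.degrees(np.arctan2(v[1],v[0])) for v in(a,b)])); st=C[:2]-.142*np.array([-np.sin(y),np.cos(y)]); print("stem",st, "cam stem px",pix(t,[*st,.15]))
m=np.array([248.85,266.18]); L=onz(t,*m,.1535)[:2]-st; print("lever",np.linalg.norm(L),"angle rel closed",(np.degrees(np.arctan2(L[1],L[0])-y)-180))
f=lambda x,y:onz(t,405+(x+.5)/4.5-.5,160+(y+.5)/4.5-.5,.142)
G=f(295,234);d=f(263+17.5,151.5)-f(309.5,316); print("grip",G,np.degrees(np.arctan2(d[1],d[0])),np.linalg.norm(d))
for z in(.133,.1): print(onz(t,470.2,211.6,z))
E
```

```text
[[0.7054 0.3422 0.15  ]
 [0.6649 0.1741 0.15  ]
 [0.3562 0.2517 0.15  ]
 [0.3938 0.4167 0.15  ]] [0.5301 0.2962 0.15  ]
[np.float64(0.3182809257738358), np.float64(0.3203608430497238), np.float64(0.1729885884255701), np.float64(0.1692315819458093)] [np.float64(-14.125571766489013), np.float64(-13.44752005489792)]
stem [0.4963 0.1583] cam stem px (np.float64(254.67915148597018), np.float64(235.7077977002366))
lever 0.07185938952598367 angle rel closed 5.124962835981819
grip [ 0.5643 -0.3468  0.142 ] 10.277526726835196 0.08700421298500229
[ 0.5646 -0.35    0.133 ]
[ 0.5655 -0.3614  0.1   ]
```

```bash
python3 - <<'E'
from h import *
def down(yawy): # tool y at yaw, z down
    c,s=np.cos(np.radians(yawy)),np.sin(np.radians(yawy)); y=np.array([c,s,0]); z=np.array([0,0,-1]); return R.from_matrix(np.c_[np.cross(y,z),y,z])
rel([.4245,.1685,.22],down(82))
E
cat >> h.py <<'E'
def down(yawy):
    c,s=np.cos(np.radians(yawy)),np.sin(np.radians(yawy)); y=np.array([c,s,0]); z=np.array([0,0,-1]); return R.from_matrix(np.c_[np.cross(y,z),y,z])
E
```

```text
shift mm [-317.7 -346.8   30. ] turn deg [ -0.   -0.  -16.3]
```

Units first: shifts go in shares of 500 mm and turns go in shares of 2 rad. So -346.8 mm is -0.6936, -317.7 mm is -0.6354, -16.3 degrees is -0.1422.

>>> send_rows:
  rows: "0 0 -0.0175 -0.08 -0.086 0 0; 0 0 -0.0349 -0.158 -0.174 0 0; 0 0 -0.0524 -0.238 -0.26 0 0; 0 0 -0.0698 -0.318 -0.346 0 0; 0 0 -0.0873 -0.398 -0.434 0 0; 0 0 -0.1047 -0.476 -0.52 0.02 0; 0 0 -0.1222 -0.556 -0.606 0.04 0; 0 0 -0.1422 -0.6354 -0.6936 0.06 0"
  grip_force: 30

```text
time: 2.55
eef_pos: [0.4249, 0.1668, 0.2203]
tcp_rot: [0.069, 0.998, 0.0, 0.001]
contact_force: [1.2, -0.2, 0.2]
opening: 0.499
finger_force: 0.0
```

```bash
python3 - <<'E'
from h import *
p=ctrl.read_camera("wrist"); 
for t in ["lever_grip","lever_stem"]: print(t,[(w(p,d["position"]).round(3),round(d["p"],2)) for d in ctrl.look_for(p,t)[:2]])
c=p["color"].astype(int); red=(c[...,0]>130)&(c[...,1]<70)&(c[...,2]<70)
ys,xs=np.nonzero(red); print(len(xs),xs.mean(),ys.mean())
# fisheye rays of red pixels onto z=.1535
E=np.array(p["extrinsics"]); cc=-E[:3,:3].T@E[:3,3]
x=(xs-p["cx"])/p["fx"]; y=(ys-p["cy"])/p["fy"]; r=np.hypot(x,y)
d=np.c_[np.sin(r)*x/r,np.sin(r)*y/r,np.cos(r)]@E[:3,:3]; Q=cc+d*((.1535-cc[2])/d[:,2])[:,None]
Q=Q[np.hypot(*(Q[:,:2]-[.425,.168]).T)<.08]
(cx,cy),(a,b),an=cv2.minAreaRect((Q[:,:2]*1000).astype(np.float32)); print("red rect mm",cx,cy,a,b,an)
save(p,"w1.png"); rel([.4245,.1685,.15],down(82))
E
```

```text
lever_grip [(array([0.449, 0.281, 0.099]), 0.16)]
lever_stem [(array([0.437, 0.164, 0.153]), 0.84), (array([ 0.643, -0.035,  0.046]), 0.62)]
2653 323.8937052393517 213.57180550320393
red rect mm 425.26434326171875 168.40115356445312 19.75640296936035 62.58170700073242 82.46392059326172
shift mm [ 0.8  2.2 69.7] turn deg [-0.  -0.  -0.3]
```

View pics/w1.png

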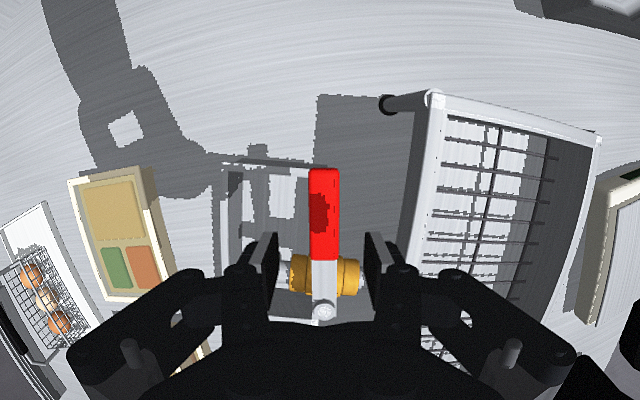

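The wrist view shows the sleeve at (324,213), parallel between the fingers. The measured rectangle is 19.8 x 62.6 mm (it should be 20 x 64), centred at (0.4253, 0.1684) and lying at 172.5°. Next I descend and grip.

To row units: 70 mm is 0.14, 50 mm is 0.1, -0.5 degrees is -0.0044.

>>> send_rows:
  rows: "0 0 -0.0044 0.001 0.003 0.05 0; 0 0 -0.0044 0.001 0.003 0.1 0; 0 0 -0.0044 0.001 0.003 0.14 0; 0 0 -0.0044 0.001 0.003 0.14 0; 0 0 -0.0044 0.001 0.003 0.14 -1; 0 0 -0.0044 0.001 0.003 0.14 -1; 0 0 -0.0044 0.001 0.003 0.14 -1; 0 0 -0.0044 0.001 0.003 0.14 -1"
  grip_force: 40

```text
time: 3.7
eef_pos: [0.4245, 0.1703, 0.1514]
tcp_rot: [0.066, 0.998, 0.0, 0.0]
contact_force: [-4.1, -0.8, 6.0]
opening: 0.225
finger_force: 40.5
```

```bash
python3 - <<'E'
from h import *
s=ctrl.get_state(); print(s["eef_pos"],s["opening"],s["finger_force"],s["contact_force"])
r=R.from_quat(s["tcp_rot"]); p=np.array(s["eef_pos"]); st=np.array([.4974,.1588,p[2]])
for a in(8,16,24,32,39): 
    q=st+R.from_euler("z",a,degrees=True).apply(p-st); print(a,(r.inv().apply(q-p)*1000).round(1),q)
E
```

```text
[0.42451241 0.17028077 0.151375  ] 0.22524829172930555 40.451974868774414 [-4.10237992 -0.79661092  5.95624654]
8 [ -0.5 -10.3  -0. ] [0.42362393 0.16002505 0.151375  ]
16 [ -2.4 -20.4  -0. ] [0.42417142 0.14974548 0.151375  ]
24 [ -5.6 -30.2  -0. ] [0.42614422 0.13964215 0.151375  ]
32 [-10.2 -39.4  -0. ] [0.42950393 0.1299117  0.151375  ]
39 [-15.3 -46.8  -0. ] [0.43353062 0.12185258 0.151375  ]
```

To row units: -46.8 mm is -0.0936, -39.4 mm is -0.0788, -39 degrees is -0.3403.

>>> send_rows:
  rows: "0 0 -0.0436 -0.0004 -0.0128 0 -1; 0 0 -0.0873 -0.0018 -0.0256 0 -1; 0 0 -0.1309 -0.0042 -0.0384 0 -1; 0 0 -0.1745 -0.0078 -0.0506 0 -1; 0 0 -0.2182 -0.0122 -0.0628 0 -1; 0 0 -0.2793 -0.0204 -0.0788 0 -1; 0 0 -0.3403 -0.0306 -0.0936 0 -1; 0 0 -0.3403 -0.0306 -0.0936 0 -1"

```text
time: 4.7
eef_pos: [0.4343, 0.1206, 0.1514]
tcp_rot: [-0.272, 0.962, -0.001, 0.001]
contact_force: [-3.2, -5.4, 6.2]
opening: 0.223
finger_force: 39.8
```

```bash
cat >> h.py <<'E'
def lever(zc=.1535):
    p=ctrl.read_camera("top"); c=p["color"].astype(int)
    red=((c[...,0]>120)&(c[...,1]<60)&(c[...,2]<60)); red[:,:235]=0; red[:,275:]=0; red[:225]=0; red[300:]=0
    ys,xs=np.nonzero(red); 
    if len(xs)<20: print("few red",len(xs)); return
    m=np.array([xs.mean(),ys.mean()]); d=np.linalg.svd(np.c_[xs,ys]-m,full_matrices=False)[2][0]
    v=onz(p,*(m-10*d),zc)-onz(p,*(m+10*d),zc); L=onz(p,*m,zc)[:2]-[.4974,.1588]
    print(len(xs),m,"axis",np.degrees(np.arctan2(v[1],v[0])),"radius",np.linalg.norm(L),"bearing",np.degrees(np.arctan2(L[1],L[0])))
E
python3 - <<'E'
from h import *
s=ctrl.get_state(); print(s["eef_pos"],s["opening"],s["contact_force"],s["wrist_torque"],s["dq"])
print(R.from_quat(s["tcp_rot"]).as_matrix()[:,1]); lever()
E
```

```text
[0.43426138 0.12055498 0.15137002] 0.22273366239842957 [-3.23223504 -5.35538263  6.1743176 ] [-0.69423177  0.43336099  0.05863568] [ 0.01054981 -0.00296622 -0.00016348 -0.00492269 -0.00144112  0.03187508]
[-0.52268096  0.85252325 -0.00295418]
few red 3
```

To row units: -150 mm is -0.3, -110 mm is -0.22.

>>> send_rows:
  rows: "0 0 0 0 0 0 0; 0 0 0 0 0 0 0; 0 0 0 0 0 0 0; 0 0 0 0 0 -0.06 0; 0 0 0 0 0 -0.14 0; 0 0 0 0 0 -0.22 0; 0 0 0 0 0 -0.3 0; 0 0 0 0 0 -0.3 0"

```text
time: 5.75
eef_pos: [0.4351, 0.122, 0.3041]
tcp_rot: [-0.272, 0.962, -0.001, 0.004]
contact_force: [-0.0, -0.6, -0.1]
opening: 0.502
finger_force: 0.0
```

```bash
python3 - <<'E'
from h import *
p=ctrl.read_camera("wrist"); c=p["color"].astype(int); red=(c[...,0]>130)&(c[...,1]<70)&(c[...,2]<70); ys,xs=np.nonzero(red)
E=np.array(p["extrinsics"]); cc=-E[:3,:3].T@E[:3,3]
x=(xs-p["cx"])/p["fx"]; y=(ys-p["cy"])/p["fy"]; r=np.hypot(x,y)
d=np.c_[np.sin(r)*x/r,np.sin(r)*y/r,np.cos(r)]@E[:3,:3]; Q=cc+d*((.1535-cc[2])/d[:,2])[:,None]
Q=Q[np.hypot(*(Q[:,:2]-[.434,.12]).T)<.08]
print("red rect",cv2.minAreaRect((Q[:,:2]*1000).astype(np.float32)))
# basket grip in wrist: bring numbers
rel([.565,-.350,.30],down(100.5)); print(ctrl.get_state()["eef_pos"])
save(p,"w2.png")
E
```

```text
red rect ((435.3130798339844, 120.95270538330078), (63.09542465209961, 19.57501220703125), 30.94471549987793)
shift mm [ 135.  -470.8    1.8] turn deg [-0.1  0.2 21. ]
[0.43396977 0.12189966 0.30150234]
```

View pics/w2.png

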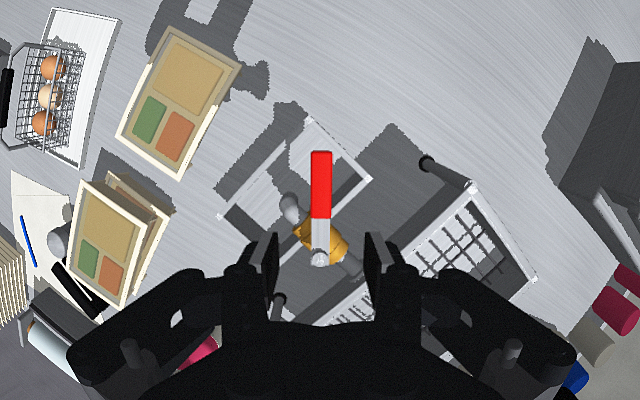

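The wrist view shows the lever at (321,185), released. It measures 210.9°, about 44.6° open, so the valve is done. On to the basket.

To row units: -471 mm is -0.942, 135 mm is 0.27, 21 degrees is 0.1833.

>>> send_rows:
  rows: "0 0 0.0175 0.034 -0.118 0 0.5; 0 0 0.0436 0.068 -0.236 0 0.5; 0 0 0.0698 0.102 -0.354 0 0.5; 0 0 0.096 0.136 -0.47 0 0.5; 0 0 0.1222 0.168 -0.588 0 0.5; 0 0 0.1484 0.202 -0.706 0 0.5; 0 0 0.1658 0.236 -0.824 0 0.5; 0 0 0.1833 0.27 -0.942 0 0.5"

```text
time: 6.8
eef_pos: [0.5642, -0.3518, 0.2971]
tcp_rot: [-0.091, 0.996, 0.002, -0.001]
contact_force: [0.5, -0.9, 0.7]
opening: 0.747
finger_force: 0.0
```

```bash
python3 - <<'E'
from h import *
p=ctrl.read_camera("wrist"); save(p,"w3.png"); c=p["color"].astype(int)
ys,xs=np.nonzero(c.max(2)<50)
E=np.array(p["extrinsics"]); cc=-E[:3,:3].T@E[:3,3]
x=(xs-p["cx"])/p["fx"]; y=(ys-p["cy"])/p["fy"]; r=np.hypot(x,y)
d=np.c_[np.sin(r)*x/r,np.sin(r)*y/r,np.cos(r)]@E[:3,:3]; Q=cc+d*((.142-cc[2])/d[:,2])[:,None]
k=np.hypot(*(Q[:,:2]-[.565,-.35]).T)<.07
mk=np.zeros(c.shape[:2],np.uint8); mk[ys[k],xs[k]]=1
l,st,ce=cv2.connectedComponentsWithStats(mk)[1:4]
for i in range(1,len(st)):
    if st[i,4]>100:
        q=Q[k][l[ys[k],xs[k]]==i]; print(st[i],cv2.minAreaRect((q[:,:2]*1000).astype(np.float32)))
print(ctrl.get_state()["eef_pos"]); rel([.565,-.35,.133],down(100.5))
E
```

```text
[ 313  140   20   92 1648] ((564.9471435546875, -349.8596496582031), (87.7370376586914, 17.18128776550293), 12.036099433898926)
[ 0.56442862 -0.35893008  0.29519573]
shift mm [ -2.7   8.9 162.2] turn deg [-0.1 -0.2 -0.4]
```

View pics/w3.png

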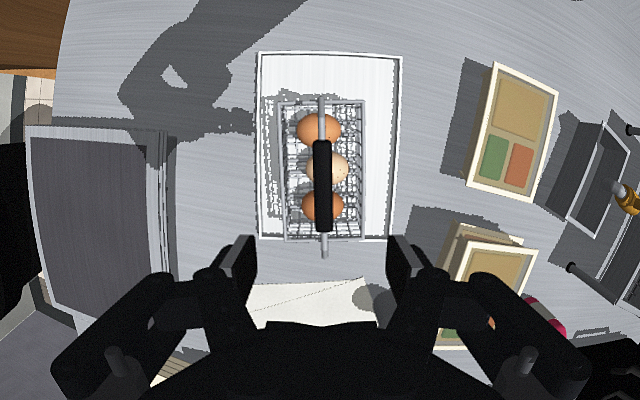

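The wrist view shows the grip centred at (323,185), and the measurement agrees: (0.565, -0.350), yaw 12°, 88 x 17 mm. I'll let the arm settle, then work out the descent.

To row units: 90 mm is 0.18, 70 mm is 0.14.

>>> send_rows:
  rows: "0 0 0 0 0 0 0.5; 0 0 0 0 0 0.08 0.5; 0 0 0 0 0 0.14 0.5; 0 0 0 0 0 0.18 0.5; 0 0 0 0 0 0.18 0.5; 0 0 0 0 0 0.18 0.5"

```text
time: 7.6
eef_pos: [0.5651, -0.3504, 0.2116]
tcp_rot: [-0.092, 0.996, -0.001, 0.001]
contact_force: [1.1, 0.0, 0.8]
opening: 0.752
finger_force: 0.0
```

```bash
python3 - <<'E'
from h import *
print(ctrl.get_state()["eef_pos"]); rel([.565,-.35,.133],down(101.5))
E
```

```text
[ 0.56510406 -0.350423    0.21160479]
shift mm [ 0.1  0.6 78.6] turn deg [-0.1  0.1 -0.9]
```

To row units: 79 mm is 0.158, 68 mm is 0.136, -1 degrees is -0.0087.

>>> send_rows:
  rows: "0 0 -0.0087 0 0 0.05 0.3; 0 0 -0.0087 0 0 0.1 0; 0 0 -0.0087 0 0 0.136 0; 0 0 -0.0087 0 0 0.158 0; 0 0 -0.0087 0 0 0.158 0; 0 0 -0.0087 0 0 0.158 -0.3; 0 0 -0.0087 0 0 0.158 -1; 0 0 -0.0087 0 0 0.158 -1"
  grip_force: 80

```text
time: 8.6
eef_pos: [0.5649, -0.3502, 0.1324]
tcp_rot: [-0.1, 0.995, -0.0, 0.001]
contact_force: [0.1, 3.4, 3.5]
opening: 0.195
finger_force: 79.3
```

To row units: -30 mm is -0.06, -24 mm is -0.048.

>>> send_rows:
  rows: "0 0 0 0 0 0 -1; 0 0 0 0 0 0 -1; 0 0 0 0 0 -0.008 -1; 0 0 0 0 0 -0.016 -1; 0 0 0 0 0 -0.024 -1; 0 0 0 0 0 -0.036 -1; 0 0 0 0 0 -0.048 -1; 0 0 0 0 0 -0.06 -1"

```text
time: 9.6
eef_pos: [0.5645, -0.3505, 0.1616]
tcp_rot: [-0.1, 0.995, -0.0, 0.0]
contact_force: [-0.3, 0.8, -6.1]
opening: 0.196
finger_force: 78.1
```

To row units: -186 mm is -0.372, -170 mm is -0.34.

>>> send_rows:
  rows: "0 0 0 0 0 -0.02 -1; 0 0 0 0 0 -0.056 -1; 0 0 0 0 0 -0.108 -1; 0 0 0 0 0 -0.168 -1; 0 0 0 0 0 -0.228 -1; 0 0 0 0 0 -0.288 -1; 0 0 0 0 0 -0.34 -1; 0 0 0 0 0 -0.372 -1"

```text
time: 10.6
eef_pos: [0.5647, -0.3506, 0.3504]
tcp_rot: [-0.1, 0.995, -0.001, 0.001]
contact_force: [1.6, 0.3, -5.1]
opening: 0.197
finger_force: 78.3
```

To row units: -9 mm is -0.018, -7 mm is -0.014.

>>> send_rows:
  rows: "0 0 0 0 0 -0.014 -1; 0 0 0 0 0 -0.018 -1; 0 0 0 0 0 -0.018 -1"

```text
time: 10.98
eef_pos: [0.5642, -0.3502, 0.3546]
tcp_rot: [-0.1, 0.995, 0.001, -0.001]
contact_force: [-0.6, -0.5, -6.7]
opening: 0.196
finger_force: 78.2
```

```bash
python3 - <<'E'
from h import *
p=ctrl.read_camera("side"); save(p,"s2.png"); print(ctrl.get_state()["eef_pos"],ctrl.get_state()["contact_force"],ctrl.get_state()["wrist_torque"])
rel([.5302,.2955,.36],down(76.3))
E
```

```text
[ 0.56416333 -0.35017149  0.35448129] [-0.61379485 -0.39913497 -5.46011185] [0.00438486 0.05760317 0.04436598]
shift mm [-95.6 639.5  -4.4] turn deg [ 0.1 -0.1 25.2]
```

View pics/s2.png

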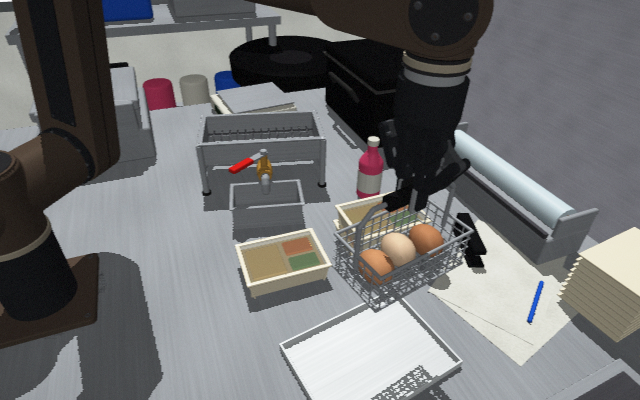

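The side view shows the basket held level at about (400,250) with all three eggs. Now I carry it across.

To row units: 234 mm is 0.468, 197 mm is 0.394.

>>> send_rows:
  rows: "0 0 0 -0.002 0.016 0 -1; 0 0 0 -0.008 0.05 0 -1; 0 0 0 -0.016 0.104 0 -1; 0 0 0 -0.026 0.174 0 -1; 0 0 0 -0.036 0.246 0 -1; 0 0 0 -0.048 0.32 0 -1; 0 0 0 -0.058 0.394 0 -1; 0 0 0 -0.07 0.468 0 -1"

```text
time: 12.02
eef_pos: [0.5512, -0.1109, 0.3564]
tcp_rot: [-0.101, 0.995, 0.0, 0.0]
contact_force: [0.1, 0.8, -5.6]
opening: 0.195
finger_force: 78.3
```

To row units: 284 mm is 0.568, 255 mm is 0.51.

>>> send_rows:
  rows: "0 0 0 -0.01 0.074 0 -1; 0 0 0 -0.022 0.148 0 -1; 0 0 0 -0.032 0.222 0 -1; 0 0 0 -0.044 0.296 0 -1; 0 0 0 -0.056 0.37 0 -1; 0 0 0 -0.066 0.444 0 -1; 0 0 0 -0.076 0.51 0 -1; 0 0 0 -0.084 0.568 0 -1"

```text
time: 13.02
eef_pos: [0.5347, 0.1753, 0.3564]
tcp_rot: [-0.101, 0.995, 0.0, 0.0]
contact_force: [0.3, -0.4, -5.8]
opening: 0.193
finger_force: 78.3
```

To row units: 121 mm is 0.242, 118 mm is 0.236, 25 degrees is 0.2182.

>>> send_rows:
  rows: "0 0 0.0175 -0.006 0.048 0 -1; 0 0 0.0436 -0.012 0.088 0 -1; 0 0 0.0785 -0.018 0.128 0 -1; 0 0 0.1134 -0.024 0.164 0 -1; 0 0 0.1484 -0.03 0.196 0 -1; 0 0 0.1745 -0.034 0.22 0 -1; 0 0 0.2007 -0.036 0.236 0 -1; 0 0 0.2182 -0.038 0.242 0 -1"

```text
time: 14.02
eef_pos: [0.5289, 0.2966, 0.3564]
tcp_rot: [0.117, 0.993, 0.0, -0.0]
contact_force: [-0.4, 0.1, -5.6]
opening: 0.196
finger_force: 78.4
```

>>> send_rows:
  rows: "0 0 0 0 0 0 -1; 0 0 0 0 0 0 -1; 0 0 0 0 0 0 -1"

```text
time: 14.4
eef_pos: [0.5306, 0.2949, 0.3562]
tcp_rot: [0.117, 0.993, 0.0, 0.0]
contact_force: [-0.5, 0.3, -5.5]
opening: 0.196
finger_force: 78.4
```

```bash
python3 - <<'E'
from h import *
p=ctrl.read_camera("top"); f=cv2.resize(p["color"][120:310,120:320],None,fx=3,fy=3,interpolation=cv2.INTER_CUBIC); cv2.imwrite("pics/t3.png",f[...,::-1])
print(ctrl.get_state()["eef_pos"],ctrl.get_state()["opening"])
rel([.5302,.2955,.302],down(76.3))
E
```

```text
[0.53070779 0.29484837 0.35611671] 0.19477059707897268
shift mm [ 0.6  0.5 54.1] turn deg [0.  0.  0.2]
```

View pics/t3.png

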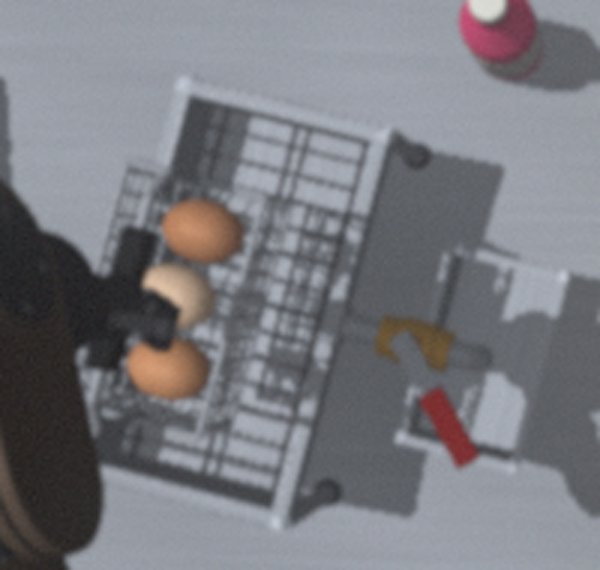

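The top crop shows the basket over the pan, parallel to it, with three eggs in it and the lever at 45°. I'll lower it gently.

>>> send_rows:
  rows: "0 0 0 0 0 0 -1; 0 0 0 0 0.002 0.016 -1; 0 0 0 0 0.002 0.036 -1; 0 0 0 0 0.002 0.06 -1; 0 0 0 0 0.002 0.082 -1; 0 0 0 0 0.002 0.1 -1; 0 0 0 0 0.002 0.11 -1; 0 0 0 0 0.002 0.11 -1"

```text
time: 15.45
eef_pos: [0.531, 0.2958, 0.3006]
tcp_rot: [0.117, 0.993, -0.0, -0.0]
contact_force: [0.2, -0.6, -5.4]
opening: 0.191
finger_force: 78.3
```

>>> send_rows:
  rows: "0 0 0 0 0 0 -1; 0 0 0 0 0 0 -1; 0 0 0 0 0 0 -1; 0 0 0 0 0 0 -1; 0 0 0 0 0 0 -1; 0 0 0 0 0 0 -1; 0 0 0 0 0 0 -1; 0 0 0 0 0 0 -1"

```text
time: 16.45
eef_pos: [0.5312, 0.2959, 0.301]
tcp_rot: [0.117, 0.993, -0.0, -0.0]
contact_force: [-0.4, 1.1, -6.1]
opening: 0.197
finger_force: 78.3
```

```bash
python3 - <<'E'
from h import *
p=ctrl.read_camera("side"); f=cv2.resize(p["color"][40:240,150:370],None,fx=3,fy=3,interpolation=cv2.INTER_CUBIC)[:600]; cv2.imwrite("pics/s3.png",f[...,::-1])
s=ctrl.get_state(); print(s["eef_pos"],s["opening"],s["contact_force"],s["dq"]); rel([.531,.296,.302],down(76.3))
E
```

```text
[0.53115473 0.29587719 0.30101533] 0.19692346034806452 [ 0.64352695  0.36676278 -5.46749474] [ 2.26388720e-03 -4.28495905e-05 -5.36390348e-04 -1.84620607e-03
  8.43040132e-04  7.10156579e-03]
shift mm [ 0.2  0.1 -1. ] turn deg [-0.  -0.   0.2]
```

View pics/s3.png

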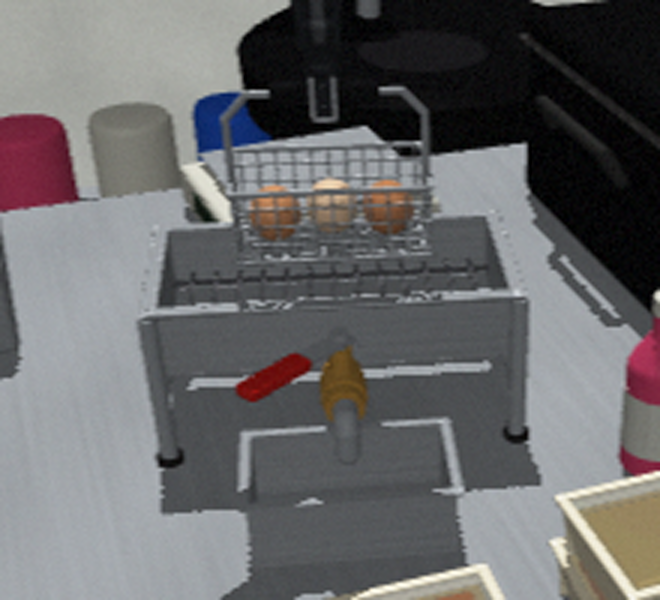

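The basket is level and centred above the rim, parallel to the pan, with three eggs in it and the arm still.

```bash
python3 -c "
from plant import ctrl
print(ctrl.sign_off())"
```

```text
the job is handed in; nothing more can be done
None
```

I handed the job in with the valve at about 45° and the basket held still by its grip, about 22 mm above the pan's rim, centred and aligned, with all three eggs in it; the sign-off returned no verdict.

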